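# Dress the bar end with the flat file

### The job

Take the flat file from its wooden rest and give the upper end of the steel bar in the filing jig three full forward strokes, tip leading, towards the carriage's stop, each from the front third of the blade into its rear third, with the file held level and an even, light pressure of about 3 to 8 N (never above 12 N). Lift the file clear of the bar for every return; dragging it back pulls the carriage off its stop. Then lay the file back in its rest as it lay, leave the carriage home against the stop, and leave the other things alone.

Things in the scene. Friction and masses are not known exactly. Their poses are not given: they have to be found in the camera images.
- flat_file: Flat file, wooden handle, 267 mm, 0.15 kg, loose, starts in the rest. Origin: mid length and width, at its underside. Own -y points to the tip, z up. Blade y -134 to +38 mm, 22 mm wide, z 2 to 11 mm, flat below. Handle y +35 to +134, up to 24 mm wide, z 0 to 25 mm. Balances near y +20 to +40. Grip it hard, from above across the middle of the blade (y -30 to 0): farther back it pivots under load.
- file_tip (a point): Point on the file: the middle of the blade's front end, on its underside (file frame 0, -134, +2 mm); axes as the file's.
- file_rest: Wooden rest, fixed, 56 x 236 mm, base board 10 mm thick. Origin at bench level; own -y is where the tip points; the lying file's origin is 30 mm straight above it, axes alike. Two cradles, 22 mm long: at y -90 mm (floor 32 mm high, notch 31 mm wide, for the blade) and y +105 mm (floor 30, notch 33, for the handle), walls 13 mm over the floors. Free room for fingers between.
- rest_tip (a point): Point of the rest where the file's tip (file_tip) lies when the file is home (rest frame 0, -134, +32 mm).
- filing_jig: Fixed jig: wooden base 106 x 136 x 18 mm, dark stop block at its -y side (top 40 mm high), and a dark two-jaw carriage (top 48.5 mm) sliding along y that holds an upright flat bar of bright steel. Origin at bench level, below the bar's middle when the carriage is at the stop; z up. Own -y is the forward stroke direction; the file lies along y, tip to -y.
- edge_home (a point): Fixed point of the jig 68 mm above its origin, axes as the jig's. The bar (16 mm wide along x, 6 mm thick along y, narrower than the blade) has its upper end at y = carriage value, but 60 to 76 mm above the bench: this height differs each time and must be felt. It sits on a rubber pad and yields downwards about 1 mm per 4 N, at most 6 mm.
- stroke_end (a point): Fixed point of the jig, 120 mm forward (own -y) of edge_home: the file's tip is to be about here, over or beyond it within 10 mm, at the end of each full stroke, still pressing; a stroke starts with the tip 20 to 50 mm past the bar. Axes as the jig's.
- carriage (a joint): Position of the carriage, m: 0 = against the stop, growing as it slides off it along the jig's +y (to 0.025). It slides easily (0.6 N friction): a pressed forward stroke carries it to the stop, a dragged return pulls it off. Starts 3 to 8 mm off the stop.
- ring_gauge: Bystander: steel ring gauge, 44 mm across, 14 mm high, loose; origin at the centre of its underside.
- iron_head: Bystander: forged iron head lying on its face, 93 x 125 x 20 mm, loose; origin at the centre of its underside.
- oil_can: Bystander: green oil can, 110 x 66 x 137 mm, loose; origin at the centre of its underside.
- wood_wedge: Bystander: beech wedge, 32 x 90 x 22 mm, loose; origin at the centre of its underside.

How it is judged:
By the outcome, as a careful person would: the job done as asked, in the order asked, and still so for the second after the job is handed in, with the robot touching nothing.
It also fails if it takes over 62 s, if anything falls off the work surface, if the arm or the gripper's body presses on something with over 40 N, if the wrist force passes 120 N, or if a joint passes its speed limit or range.

### The arm

A 7-joint arm with a two-finger parallel gripper is mounted at the origin on the work surface; the furniture and walls round the work are solid. World frame = base frame: x ahead of the robot, y to its left, z up, the work surface at z = 0. Lengths are in m, angles in rad, forces in N, time in s.
With the tool pointing down it reaches from about 0.4 to 0.85 m from the base axis. Payload 6.9 kg.
Tool frame: the origin (TCP) lies midway between the tips of the shut fingers; the grasp point (between the pads) lies behind it (ctrl.pinch_z is the z of the grasp point in the tool frame, in m); z points along the fingers, y is the direction in which the jaws open and shut (so a half turn about z gives the same grasp; the last joint's range is limited). The gripper opens to 85 mm and grips with 20 to 120 N. Pads are 22 mm wide; open, the fingers measure 114 mm over their backs; the gripper's body (76 mm by 85 mm) begins 54 mm behind the grasp point. The pads swing forward as they close: fully open they stand 13 mm farther back than shut.
Start: joints at [-1.165, 0.507, -0.238, 1.5, 0.126, 1.149, -0.155], TCP at [0.185, 0.597, 0.231] pointing down, gripper open.
Joint ranges: [-3.08, 3.08], [-0.24, 2.05], [-1.43, 1.35], [0, 2.5], [-1.52, 4.66], [0.17, 1.96], [-2.89, 2.89]. Speed limits (rad/s): [2.39, 2.39, 3.14, 3.14, 3.14, 3.14, 3.14].

### API

Orientations are given as a unit quaternion [w, x, y, z].
In Python, from station import ctrl, get_state, vision, ticket, models gives the robot as it stands. Calls block until the motion is done:
- ctrl.movep(position, orientation): joint-space move of the TCP to a pose.
- ctrl.movel(position, frame=None, max_speed=0.15): straight line of the TCP; frame=None keeps the orientation; max_speed is the mean speed in m/s.
- ctrl.set_joints(angles): joint-space move.
- ctrl.ungrasp() and ctrl.close_gripper(force=None): open the fingers fully, or close them until they stop; force is the grip in N (None keeps the last).
- ctrl.pause(seconds).
- ctrl.ik(position, orientation): joint angles nearest the present ones, or None.
- get_state(): the state.
- vision.grab_frame(name): name is "side" or "top"; returns (picture, depth): 400x640x3 uint8, blue, green, red; 400x640 float32, m along the optical axis (not along the pixel's ray), 0 where there is no reading.
- vision.camera_info(name): a dict with "mtx" (3x3 intrinsics, pixels), "dist_coeffs" ([k1, k2, p1, p2, k3] as OpenCV has them; the pictures are not rectified), "R" (3x3) and "t" (3): a world point X has camera coordinates R X + t. Camera axes: x right, y down, z forward; pixel columns grow to the right and rows downward; lengths in m; the calibration is good to about 2 mm. A picture is of the moment at which its call begins. camera_info takes no time and is no camera call.
A pose or a line that the arm cannot do raises ctrl.Unreachable and nothing moves.
- ticket.close_job(): hands the job in, once; it reports no verdict.
Trained networks look in the newest picture that a camera, given by its name, has taken for a name from the list of things; names that differ only in an ending like _2 or _b are one class to them, and where a whole thing is asked for, a point or a joint stands for the part that bears it (a point fixed in the world has none). Each returns a list of dicts, best first, with "p" (0 to 1); they miss things now and then, are a little off and sometimes report something else, mostly with a low value. They report only what shows in the picture. A call takes as long as a camera call.
- models.recognise(camera, target): "point" ([column, row] in pixels, amid what is visible of it).
- models.masks_of(camera, target): "mask" (400x640 bool, what is visible of it) and "point" ([column, row] in pixels, amid what is visible of it).
The state is a dict: "time": time; "qpos": joint angles; "qd": joint speeds; "tau": joint torques, N m; "tcp_pos": TCP position; "eef_rot": TCP orientation; "contact_force": force on the tool from outside, world axes, zero at the start; "wrist_torque": the same for the moment, N m; "width": finger opening in m.
Only numpy, scipy, OpenCV 4.12 (cv2) and the standard library are available. Lean on these libraries where they do the work, as an engineer would, in place of code of your own. Each camera call takes 0.05 s, during which the arm holds its last target. There are 200 camera calls.

## Working session

There is one attempt and no reset: what is moved stays moved. The work goes in short steps, each a Python script; the robot and the scene stay as the last script left them, time stands still between calls to the robot, and variables do not carry over. Pictures are saved under pics/ and viewed, about 8 in all and at most 12, crops included, and the job is handed in when it is done.

```bash
ls; mkdir -p pics; cat > h.py <<'E'
import numpy as np, cv2
from station import ctrl, get_state, vision, ticket, models
def cloud(cam, depth):
    c=vision.camera_info(cam); K=np.array(c["mtx"]);D=np.array(c["dist_coeffs"]);R=np.array(c["R"]);t=np.array(c["t"])
    v,u=np.mgrid[0:400,0:640]
    n=cv2.undistortPoints(np.stack([u,v],-1).reshape(-1,1,2).astype(np.float64),K,D).reshape(400,640,2)
    P=np.dstack([n[...,0]*depth,n[...,1]*depth,depth])
    W=(P-t)@R
    W[depth<=0]=np.nan
    return W
E
python3 - <<'E'
from h import *
print(get_state(), ctrl.pinch_z)
ims=[]
for c in ("top","side"):
    im,d=vision.grab_frame(c); cv2.imwrite(f"pics/{c}0.png",im); W=cloud(c,d); np.save(f"pics/{c}0.npy",W)
    i=vision.camera_info(c); print(c, -np.array(i["R"]).T@np.array(i["t"]))
    for n in ("flat_file","file_rest","filing_jig","carriage","ring_gauge","iron_head","oil_can","wood_wedge"):
        r=models.masks_of(c,n)
        for k in r[:2]:
            m=k["mask"]; p=W[m]; p=p[~np.isnan(p[:,0])]
            print(c,n,round(k["p"],2),k["point"],m.sum(),np.round(np.median(p,0),3) if len(p) else None, np.round(np.percentile(p,[1,99],0),3).tolist() if len(p) else None)
        if r: np.save(f"pics/m_{c}_{n}.npy",r[0]["mask"])
E
```

```text
pics
{'time': 0.0, 'qpos': array([-1.1655288 ,  0.50832378, -0.23750098,  1.5011192 ,  0.12570097,
        1.14888735, -0.15480585]), 'qd': array([ 9.45424212e-05,  4.45073755e-04, -1.08160724e-03, -9.04156452e-04,
        6.68206634e-04,  2.49845139e-04, -2.25335279e-03]), 'tau': array([ 2.98905456e-03, -6.20608878e+01, -2.18638815e+00, -2.49659657e+01,
        1.24896006e-02,  1.16638897e-02, -5.30668194e-05]), 'tcp_pos': array([0.18450294, 0.59663193, 0.23044228]), 'eef_rot': array([-1.08731930e-04,  1.49328339e-01,  9.88787278e-01, -8.68166277e-04]), 'contact_force': array([-0.31219004,  0.46424141, -0.4512034 ]), 'wrist_torque': array([-0.00782787, -0.03359329, -0.02583447]), 'width': 0.08538790943140238} -0.0187
top [ 0.27953481 -0.03521473  1.22732632]
top flat_file 0.94 [210.6, 224.5] 766 [0.395 0.231 0.04 ] [[0.368, 0.108, 0.012], [0.421, 0.357, 0.056]]
top flat_file 0.16 [317.2, 180.7] 2044 [ 0.513 -0.029  0.021] [[0.461, -0.094, 0.003], [0.572, 0.037, 0.053]]
top file_rest 0.64 [216.1, 231.1] 1173 [0.386 0.233 0.011] [[0.352, 0.124, 0.0], [0.436, 0.341, 0.047]]
top filing_
[... 1064 characters left out ...]
[0.36, 0.132, 0.003], [0.44, 0.356, 0.046]]
side filing_jig 0.9 [303.4, 219.2] 1546 [ 0.536 -0.008  0.02 ] [[0.469, -0.093, 0.002], [0.576, 0.043, 0.06]]
side filing_jig 0.32 [300.7, 213.1] 430 [ 0.524 -0.017  0.043] [[0.49, -0.053, 0.018], [0.548, -0.002, 0.063]]
side ring_gauge 0.75 [351.6, 199.8] 161 [0.382 0.029 0.014] [[0.358, 0.005, 0.002], [0.4, 0.047, 0.017]]
side iron_head 0.82 [315.3, 176.5] 382 [ 0.345 -0.15   0.007] [[0.316, -0.181, 0.0], [0.398, -0.059, 0.019]]
side oil_can 0.96 [290.4, 150.2] 438 [ 0.348 -0.258  0.045] [[0.315, -0.292, 0.005], [0.369, -0.238, 0.092]]
side wood_wedge 0.63 [236.5, 206.8] 263 [ 0.607 -0.197  0.013] [[0.566, -0.261, -0.001], [0.634, -0.164, 0.023]]
```

View pics/top0.png

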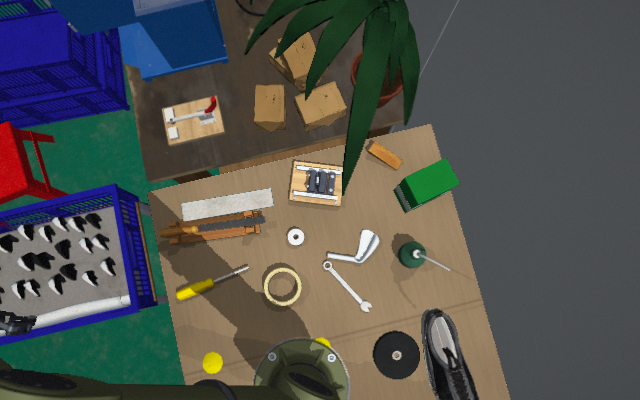

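View pics/side0.png

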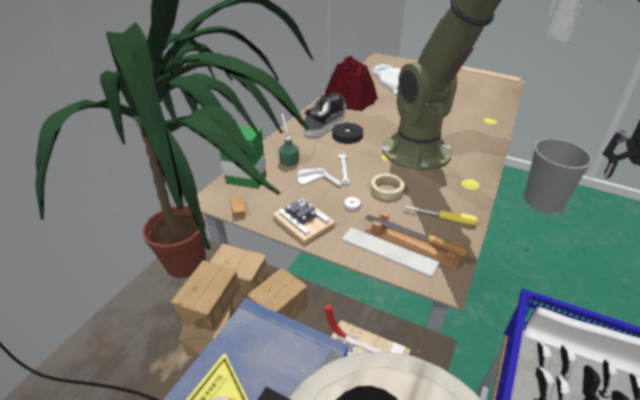

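```bash
cat >> h.py <<'E'
def ortho(cam,im,cx,cy,z,w=400,h=300,s=0.00075):
    # right = -y, up = +x
    c=vision.camera_info(cam); v,u=np.mgrid[0:h,0:w]
    P=np.stack([cx-(v-h/2)*s, cy-(u-w/2)*s, np.full(u.shape,z)],-1).reshape(-1,3)
    uv,_=cv2.projectPoints(P,cv2.Rodrigues(np.array(c["R"]))[0],np.array(c["t"],float),np.array(c["mtx"]),np.array(c["dist_coeffs"]))
    uv=uv.reshape(h,w,2).astype(np.float32)
    return cv2.remap(im,uv[...,0],uv[...,1],cv2.INTER_CUBIC)
E
python3 - <<'E'
from h import *
t=cv2.imread("pics/top0.png"); s=cv2.imread("pics/side0.png")
rows=[]
for c,im in (("top",t),("side",s)):
    a=ortho(c,im,.39,.235,.04); b=ortho(c,im,.515,-.03,.018,s=.0005)
    rows.append(np.hstack([a,b]))
cv2.imwrite("pics/o1.png",np.vstack(rows))
# rects and axes
for c in ("top","side"):
    W=np.load(f"pics/{c}0.npy")
    for n,zl,zh in (("filing_jig",.012,.024),("filing_jig",.044,.056),("filing_jig",.058,.08),("file_rest",.006,.014),("flat_file",.036,.06)):
        m=np.load(f"pics/m_{c}_{n}.npy"); p=W[m]; p=p[(p[:,2]>zl)&(p[:,2]<zh)]
        if len(p)<4: print(c,n,zl,len(p)); continue
        r=cv2.minAreaRect(p[:,:2].astype(np.float32)*1000); 
        q=p[:,:2]-p[:,:2].mean(0); d=np.linalg.svd(q,full_matrices=False)[2][0]; e=q@d
        print(c,n,zl,len(p),np.round(r[0],1),np.round(r[1],1),round(r[2],1),"mean",np.round(p.mean(0),4),"dir",np.round(np.degrees(np.arctan2(d[1],d[0])),1),"z",np.round(np.percentile(p[:,2],[50,95]),4))
E
```

```text
top filing_jig 0.012 1114 [516.8 -30.1] [136.1 106. ] 83.9 mean [ 0.5135 -0.0228  0.0181] dir -104.6 z [0.0181 0.0222]
top filing_jig 0.044 247 [515.3 -41.8] [67.8 54.2] 83.4 mean [ 0.5156 -0.0331  0.0483] dir -147.6 z [0.0483 0.052 ]
top filing_jig 0.058 14 [516.5 -30.8] [12.7  5.1] 1.1 mean [ 0.5162 -0.0315  0.0628] dir 172.4 z [0.0621 0.0658]
top file_rest 0.006 795 [395.4 229.8] [ 56.4 217.4] 9.1 mean [0.3897 0.2341 0.01  ] dir 101.7 z [0.01   0.0131]
top flat_file 0.036 637 [395.1 233.2] [ 22.1 259.2] 9.0 mean [0.3928 0.2486 0.0441] dir -80.5 z [0.0422 0.054 ]
side filing_jig 0.012 713 [519.3 -26.5] [138.8 106.6] 83.7 mean [ 0.5355 -0.0021  0.0182] dir 117.6 z [0.0184 0.0221]
side filing_jig 0.044 179 [517.6 -35.6] [60.  54.8] 82.0 mean [ 0.5211 -0.0254  0.0484] dir -24.1 z [0.0485 0.0524]
side filing_jig 0.058 18 [518.9 -28.3] [17.5  7.3] 4.0 mean [ 0.5187 -0.0274  0.0622] dir -6.4 z [0.0628 0.064 ]
side file_rest 0.006 1015 [402.4 240. ] [ 53.7 236.2] 11.1 mean [0.4028 0.2473 0.0115] dir 100.2 z [0.0117 0.0136]
side flat_file 0.036 710 [392.5 235.7] [ 31.7 262.6] 8.2 mean [0.3951 0.2639 0.0447] dir 97.5 z [0.0426 0.0545]
```

View pics/o1.png

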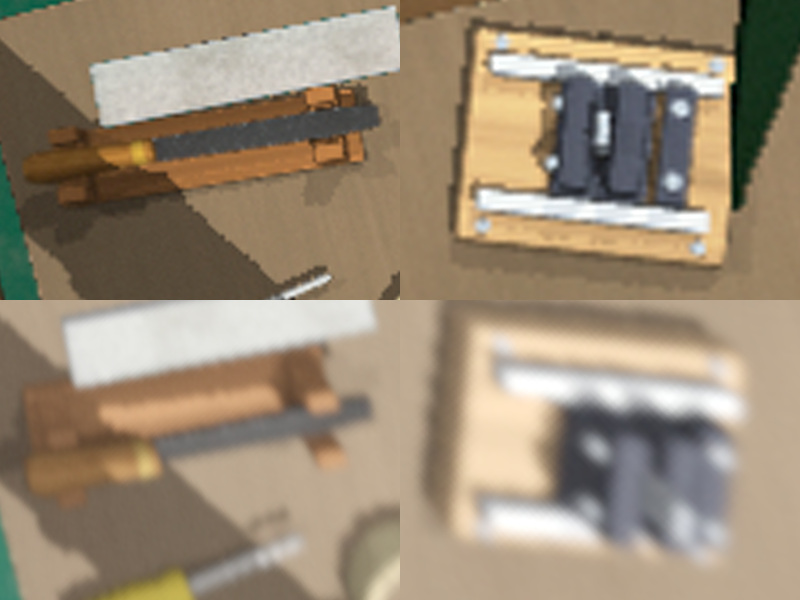

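```bash
python3 - <<'E'
from h import *
W=np.load("pics/top0.npy"); V=np.load("pics/side0.npy")
for n,px in (("leaf",(349,180)),("leaf",(350,165)),("leaf",(352,140)),("leaf",(365,100)),("slab",(225,205)),("slab",(190,213)),("slab",(268,198)),("slab",(230,211))): print(n,px,np.round(W[px[1],px[0]],3))
for px in ((350,240),(390,252),(430,268)): print("side slab",np.round(V[px[1],px[0]],3))
im=cv2.imread("pics/top0.png").astype(int)
g=(im[...,1]>im[...,2]+15)&(im[...,1]>im[...,0]+10)&(W[...,2]>.05)
p=W[g]; 
for y0 in np.arange(-.3,.1,.05):
    q=p[(p[:,1]>y0)&(p[:,1]<y0+.05)&(p[:,0]<.9)&(p[:,0]>.35)]
    if len(q): i=q[:,0].argmin(); print("green y",round(y0,2),len(q),"minx",np.round(q[i],3),"minz",np.round(q[q[:,2].argmin()],3))
# file axis frame per camera
for c,C in (("top",W),("side",V)):
    m=np.load(f"pics/m_{c}_flat_file.npy"); p=C[m]; p=p[p[:,2]>.034]
    a=np.radians(99.3); d=np.array([np.cos(a),np.sin(a)]); nrm=np.array([d[1],-d[0]])
    o=np.array([.395,.233]); s=(p[:,:2]-o)@d; l=(p[:,:2]-o)@nrm
    print(c,"s range",np.round(np.percentile(s,[0,1,99,100]),4))
    for k in np.arange(-.135,.135,.015):
        b=(s>k)&(s<k+.015)
        if b.sum()>3: print(f"{k:.3f}",b.sum(),"l",np.round([l[b].min(),l[b].max(),(l[b].min()+l[b].max())/2],4),"z",np.round(np.median(p[b,2]),4))
a=np.array([0,1,0]) 
for y in (np.radians(9.3),np.radians(-6)):
    for f in (0,np.pi):
        # tool z down, tool x = rot; quaternion: Rz(psi)*Rx(pi)
        psi=y+f+np.pi/2; q=[0,np.cos(psi/2),np.sin(psi/2),0]
        r=ctrl.ik([.4,.2,.1] if y>0 else [.516,-.03,.1],q); print(np.round(q,3),None if r is None else np.round(r,2))
E
```

```text
leaf (349, 180) [ 0.44  -0.087  0.441]
leaf (350, 165) [ 0.459 -0.087  0.47 ]
leaf (352, 140) [ 0.49  -0.086  0.513]
leaf (365, 100) [ 0.542 -0.103  0.549]
slab (225, 205) [0.455 0.209 0.012]
slab (190, 213) [0.432 0.3   0.013]
slab (268, 198) [0.476 0.097 0.01 ]
slab (230, 211) [0.439 0.195 0.013]
side slab [0.495 0.115 0.012]
side slab [0.465 0.215 0.014]
side slab [0.442 0.314 0.012]
green y -0.3 891 minx [ 0.351 -0.272  0.062] minz [ 0.354 -0.293  0.05 ]
green y -0.25 356 minx [ 0.469 -0.25   0.123] minz [ 0.485 -0.243  0.082]
green y -0.2 2048 minx [ 0.564 -0.197  0.372] minz [ 0.567 -0.198  0.369]
green y -0.15 2796 minx [ 0.477 -0.101  0.495] minz [ 0.836 -0.139  0.063]
green y -0.1 2585 minx [ 0.421 -0.079  0.41 ] minz [ 0.421 -0.077  0.408]
green y -0.05 1534 minx [ 0.589 -0.008  0.427] minz [ 0.589 -0.008  0.427]
green y -0.0 877 minx [0.693 0.047 0.382] minz [0.698 0.05  0.381]
green y 0.05 321 minx [0.691 0.094 0.424] minz [0.696 0.054 0.375]
top s range [-0.1296 -0.1248  0.1261  0.1298]
-0.135 20 l [-0.0086  0.0071 -0.0007] z 0.0361
-0.120 30 l [-0.0079  0.0092  0.0006] 
[... 1213 characters left out ...]
12
0.000 39 l [-0.0087  0.0126  0.002 ] z 0.0417
0.015 39 l [-0.0087  0.0128  0.002 ] z 0.0419
0.030 38 l [-0.0062  0.0125  0.0032] z 0.0435
0.045 47 l [-0.006   0.0122  0.0031] z 0.05
0.060 51 l [-0.0069  0.0125  0.0028] z 0.05
0.075 57 l [-0.0041  0.0147  0.0053] z 0.0504
0.090 60 l [-0.0052  0.0146  0.0047] z 0.0502
0.105 67 l [-0.0157  0.0154 -0.0002] z 0.0512
0.120 65 l [-0.0056  0.0162  0.0053] z 0.0499
[0.    0.647 0.762 0.   ] [-0.59  0.41  0.1   2.13 -0.07  0.6  -0.28]
[ 0.    -0.762  0.647  0.   ] [-0.06  0.47 -0.65  2.12  0.45  0.69  2.29]
[0.    0.743 0.669 0.   ] [-0.18  0.51  0.29  1.96 -0.22  0.7   0.13]
[ 0.    -0.669  0.743  0.   ] [ 0.31  0.52 -0.45  1.95  0.32  0.74  2.71]
```

```bash
python3 - <<'E'
from h import *
a=np.radians(-6.1); ex=np.array([np.cos(a),np.sin(a)]); ey=np.array([-np.sin(a),np.cos(a)])
im=cv2.imread("pics/top0.png")
W=np.load("pics/top0.npy"); o=np.array([.5168,-.0301])
P=W.reshape(-1,3); x=(P[:,:2]-o)@ex; y=(P[:,:2]-o)@ey; 
k=(abs(x)<.022)&(abs(y)<.07)
B=im.reshape(-1,3).mean(1)
for y0 in np.arange(-.066,.03,.002):
    b=k&(y>=y0)&(y<y0+.002); bb=b&(abs(x)>.009); bc=b&(abs(x)<.006)
    print(f"{y0+.001:.3f}",bb.sum(),"z",np.round(np.nanmedian(P[bb,2]),4) if bb.any() else "","br",int(np.median(B[bb])) if bb.any() else "","| mid z",np.round(np.nanmedian(P[bc,2]),4) if bc.any() else "", int(np.median(B[bc])) if bc.any() else "")
cr=cv2.resize(im[150:215,280:355],None,fx=8,fy=8,interpolation=cv2.INTER_CUBIC)
cv2.imwrite("pics/jig.png",cr)
E
```

```text
-0.065 29 z 0.5203 br 38 | mid z 0.5257 39
-0.063 35 z 0.5196 br 39 | mid z 0.5283 39
-0.061 31 z 0.5209 br 39 | mid z 0.5304 40
-0.059 30 z 0.5224 br 39 | mid z 0.5317 40
-0.057 32 z 0.523 br 40 | mid z 0.5327 39
-0.055 36 z 0.5241 br 39 | mid z 0.5349 40
-0.053 33 z 0.5262 br 39 | mid z 0.5356 41
-0.051 33 z 0.5291 br 25 | mid z 0.5339 32
-0.049 17 z 0.5155 br 36 | mid z 0.5302 35
-0.047 7 z 0.0172 br 156 | mid z 0.017 154
-0.045 6 z 0.0386 br 118 | mid z 0.0416 125
-0.043 8 z 0.0398 br 109 | mid z 0.0379 97
-0.041 7 z 0.0424 br 101 | mid z 0.0374 97
-0.039 9 z 0.0406 br 169 | mid z 0.0407 93
-0.037 7 z 0.0394 br 213 | mid z 0.0412 92
-0.035 7 z 0.0414 br 153 | mid z 0.0407 93
-0.033 8 z 0.0402 br 99 | mid z 0.0408 93
-0.031 9 z 0.0386 br 76 | mid z 0.0386 88
-0.029 7 z 0.0187 br 73 | mid z 0.0206 66
-0.027 6 z 0.0182 br 76 | mid z 0.0181 68
-0.025 8 z 0.0283 br 80 | mid z 0.0291 91
-0.023 8 z 0.0284 br 85 | mid z 0.0274 82
-0.021 9 z 0.0475 br 82 | mid z 0.0437 79
-0.019 7 z 0.0501 br 93 | mid z 0.0476 94
-0.017 10 z 0.0491 br 97 | mid z 0.0503 91
-0.015 8 z 0.0483 br 95 | mid z 0
[... 220 characters left out ...]
0.003 7 z 0.0284 br 41 | mid z 0.0622 204
-0.001 4 z 0.0273 br 71 | mid z 0.0616 217
0.001 6 z 0.0284 br 65 | mid z 0.0616 137
0.003 8 z 0.0295 br 61 | mid z 0.0438 79
0.005 9 z 0.0473 br 79 | mid z 0.0496 57
0.007 7 z 0.0486 br 95 | mid z 0.0486 85
0.009 9 z 0.0483 br 96 | mid z 0.049 92
0.011 6 z 0.0484 br 96 | mid z 0.0485 95
0.013 9 z 0.0486 br 94 | mid z 0.048 94
0.015 8 z 0.0478 br 93 | mid z 0.0451 93
0.017 8 z 0.048 br 85 | mid z 0.0446 86
0.019 4 z 0.0403 br 74 | mid z 0.0372 58
0.021 9 z 0.0416 br 100 | mid z 0.0277 55
0.023 6 z 0.0295 br 104 | mid z 0.0195 65
0.025 6 z 0.0186 br 137 | mid z 0.0186 84
0.027 8 z 0.018 br 125 | mid z 0.0165 83
0.029 7 z 0.018 br 122 | mid z 0.0172 86
```

View pics/jig.png

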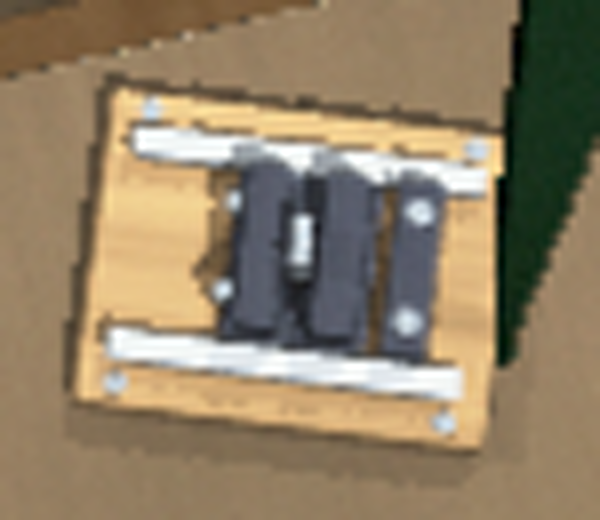

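```bash
cat >> h.py <<'E'
def quat(yaw):
    p=yaw+np.pi/2; return [0,np.cos(p/2),np.sin(p/2),0]
FY=np.radians(9.3); FO=np.array([.3965,.2345]); G=.031
fe=np.array([-np.sin(FY),np.cos(FY)]); FT=FO-G*fe; ZG=.0305
JY=np.radians(-6.1); ex=np.array([np.cos(JY),np.sin(JY)]); ey=np.array([-np.sin(JY),np.cos(JY)])
HOME=np.array([.518,-.0285])-.005*ey
def rep(s=""):
    g=get_state(); print(s,f"t={g['time']:.2f}",np.round(g["tcp_pos"],4),"F",np.round(g["contact_force"],2),"M",np.round(g["wrist_torque"],2),"w",round(g["width"],4),flush=True); return g
E
python3 - <<'E'
from h import *
ctrl.movep([*FT,.12],quat(FY)); rep("hover")
ctrl.movel([*FT,ZG],max_speed=.1); rep("down")
ctrl.close_gripper(110); rep("grip")
ctrl.movel([*FT,.09],max_speed=.08); ctrl.pause(.2); rep("lift")
im,d=vision.grab_frame("top"); cv2.imwrite("pics/t1.png",im); W=cloud("top",d); r=models.masks_of("top","flat_file")
im2,d2=vision.grab_frame("side"); W2=cloud("side",d2); r2=models.masks_of("side","flat_file")
for c,W,r in (("top",W,r),("side",W2,r2)):
    for k in r[:1]:
        p=W[k["mask"]]; p=p[p[:,2]>.075]; s=(p[:,:2]-FO)@fe; l=(p[:,:2]-FO)@[fe[1],-fe[0]]
        b=s<-.05; print(c,round(k["p"],2),len(p),"s",np.round([s.min(),s.max()],4),"tip l",np.round((l[b].min()+l[b].max())/2,4),
          "z front",np.round(np.median(p[s<-.09,2]),4),"z mid",np.round(np.median(p[(s>-.07)&(s<-.05),2]),4),"z handle",np.round(np.median(p[s>.06,2]),4))
cv2.imwrite("pics/l1.png",np.hstack([cv2.resize(im[180:270,150:290],None,fx=2.8,fy=2.8),cv2.resize(im2[180:270,350:490],None,fx=2.8,fy=2.8)]))
E
```

```text
hover t=2.59 [0.4016 0.2054 0.1202] F [ 0.5   0.61 -0.4 ] M [-0.04  0.01 -0.01] w 0.0852
down t=3.63 [0.4018 0.2041 0.0309] F [-0.9   0.5   1.05] M [ 0.06 -0.   -0.03] w 0.0855
grip t=4.29 [0.4015 0.2039 0.0311] F [-2.38 -0.98  9.41] M [-0.07  0.32 -0.01] w 0.0166
lift t=5.38 [0.4012 0.2038 0.0895] F [-0.29  0.46 -1.97] M [-0.21  0.01 -0.01] w 0.0166
top 0.63 316 s [-0.1347 -0.0409] tip l -0.0027 z front 0.0963 z mid 0.0971 z handle nan
side 0.62 719 s [-0.1315  0.1334] tip l 0.0027 z front 0.0969 z mid 0.0971 z handle 0.1065
  return _methods._mean(a, axis=axis, dtype=dtype,
  ret = ret.dtype.type(ret / rcount)
```

View pics/l1.png

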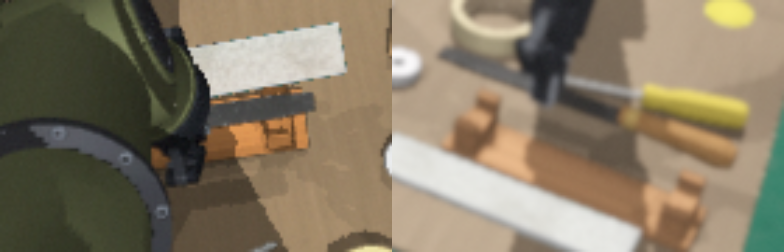

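```bash
cat >> h.py <<'E'
def tp(T): return HOME+(.103-T)*ey
E
python3 - <<'E'
from h import *
ctrl.movep([*tp(.06),.11],quat(JY)); rep("over")
ctrl.movel([*tp(.035),.085],max_speed=.12); ctrl.pause(.2); rep("start hover")
print(np.round(get_state()["qpos"],2))
im,d=vision.grab_frame("top"); im2,d2=vision.grab_frame("side"); W=cloud("top",d); np.save("pics/top2.npy",W)
cv2.imwrite("pics/l2.png",np.hstack([cv2.resize(im[60:260,230:430],None,fx=2,fy=2),cv2.resize(im2[110:310,200:400],None,fx=2,fy=2)]))
E
```

```text
over t=6.50 [0.5215 0.0104 0.1097] F [ 0.6  -0.63 -2.14] M [-0.11  0.04  0.01] w 0.0167
start hover t=7.14 [0.5249 0.0336 0.0855] F [-0.7   0.1  -1.69] M [-0.14  0.02  0.02] w 0.0166
[-0.22  0.53  0.16  1.95 -0.13  0.67 -0.08]
```

View pics/l2.png

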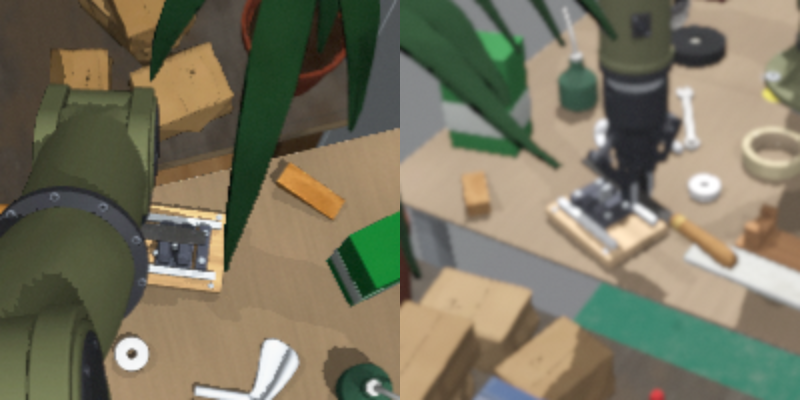

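```bash
python3 - <<'E'
from h import *
from scipy.spatial import cKDTree
W=np.load("pics/top2.npy"); A=np.load("pics/top0.npy")
im=cv2.imread("pics/top0.png").astype(int)
u=np.mgrid[0:400,0:640][1]
g=(im[...,1]>im[...,0]+5)&(im[...,1]>im[...,2]+10)&(A[...,2]>.3)&(A[...,0]<.75)&(A[...,0]>.3)&(u>320)
L=A[g]
m=(W[...,2]-A[...,2]>.05)&(W[...,0]>.3)&(W[...,2]>.1); R=W[m]
print(len(L),len(R),"arm y min",np.round(R[R[:,1].argmin()],3),"z max",R[:,2].max())
for lo in np.arange(.3,.7,.05):
    q=R[(R[:,0]>lo)&(R[:,0]<lo+.05)]; l=L[(L[:,0]>lo)&(L[:,0]<lo+.05)]
    print(round(lo,2),"arm ymin",np.round(q[:,1].min(),3) if len(q) else None,"ztop",np.round(np.percentile(q[:,2],[5,98]),3) if len(q) else None,"leaf y",np.round([l[:,1].min(),l[:,1].max()],3) if len(l) else None,"z",np.round([l[:,2].min(),l[:,2].max()],3) if len(l) else None)
for s in (0,.03,.06,.09,.1):
    S=R.copy(); S[:,:2]-=s*ey
    d,i=cKDTree(S).query(L); j=d.argmin(); print(s,"min dist",round(d[j],3),np.round(L[j],3),np.round(S[i[j]],3))
E
```

```text
8064 12189 arm y min [ 0.519 -0.017  0.45 ] z max 0.7995870259139306
0.3 arm ymin -0.001 ztop [0.692 0.797] leaf y None z None
0.35 arm ymin -0.016 ztop [0.625 0.735] leaf y None z None
0.4 arm ymin -0.014 ztop [0.589 0.671] leaf y [-0.089 -0.074] z [0.408 0.467]
0.45 arm ymin -0.016 ztop [0.481 0.607] leaf y [-0.109 -0.074] z [0.455 0.528]
0.5 arm ymin -0.017 ztop [0.45  0.543] leaf y [-0.124 -0.079] z [0.519 0.56 ]
0.55 arm ymin -0.017 ztop [0.464 0.487] leaf y [-0.203 -0.086] z [0.369 0.565]
0.6 arm ymin None ztop None leaf y [-0.205 -0.035] z [0.4   0.561]
0.65 arm ymin None ztop None leaf y [-0.202 -0.035] z [0.454 0.547]
0 min dist 0.056 [ 0.613 -0.036  0.483] [ 0.563 -0.011  0.472]
0.03 min dist 0.036 [ 0.461 -0.075  0.477] [ 0.469 -0.04   0.474]
0.06 min dist 0.007 [ 0.461 -0.075  0.477] [ 0.466 -0.07   0.474]
0.09 min dist 0.0 [ 0.495 -0.1    0.519] [ 0.495 -0.1    0.519]
0.1 min dist 0.001 [ 0.5   -0.084  0.527] [ 0.501 -0.084  0.526]
```

```bash
cat >> h.py <<'E'
G2=.006; FT2=FO-G2*fe
def tp(T): return HOME+(.134-G2-T)*ey
E
python3 - <<'E'
from h import *
ctrl.movel([*tp(.035+.025),.10],max_speed=.15)
ctrl.movep([*FT,.09],quat(FY)); ctrl.pause(.1); rep("over rest")
ctrl.movel([*FT,.04],max_speed=.1); ctrl.movel([*FT,ZG],max_speed=.03); rep("laid")
ctrl.ungrasp(); rep("open")
ctrl.movel([*FT2,.05],max_speed=.1)
ctrl.movel([*FT2,ZG],max_speed=.08); ctrl.close_gripper(115); rep("regrip")
ctrl.movel([*FT2,.15],max_speed=.15); ctrl.pause(.1); g=rep("lift")
q0=np.array(g["qpos"]); p0=np.array(g["tcp_pos"]); o0=np.array(g["eef_rot"])
from scipy.spatial.transform import Rotation as Ro
r0=Ro.from_quat(o0[[1,2,3,0]]); D=[]
for k in range(6):
    for s in (1,-1):
        dp=np.zeros(3); dr=np.zeros(3)
        if k<3: dp[k]=.02*s
        else: dr[k-3]=.05*s
        o=(Ro.from_rotvec(dr)*r0).as_quat()[[3,0,1,2]]
        q=ctrl.ik(p0+dp,o); D.append((q-q0)/np.linalg.norm(q-q0))
S=np.linalg.svd(np.array(D)); print("sv",np.round(S[1],3)); n=S[2][-1]; n*=-np.sign(n[0]); print("null",np.round(n,3)); np.save("n.npy",n); print(np.round(q0,3))
E
```

```text
over rest t=8.44 [0.4028 0.2028 0.09  ] F [ 0.33 -0.34 -1.74] M [-0.19 -0.06  0.03] w 0.0164
laid t=9.56 [0.402  0.2042 0.0311] F [-0.31 -0.99  7.59] M [-0.19  0.13 -0.03] w 0.0162
open t=10.23 [0.4015 0.2039 0.0305] F [ 0.34 -0.03 -0.29] M [ 0.01 -0.04  0.  ] w 0.0851
regrip t=11.75 [0.3975 0.2287 0.0311] F [-1.24 -0.88  8.15] M [-0.12  0.32 -0.01] w 0.0162
lift t=12.80 [0.3969 0.2282 0.149 ] F [-0.1  -0.91 -2.35] M [-0.08  0.05 -0.01] w 0.0169
sv [2.414 1.988 1.067 0.801 0.569 0.337 0.005]
null [-0.507  0.03   0.685  0.007 -0.347  0.006  0.39 ]
[-0.674  0.351  0.133  2.043 -0.066  0.753 -0.338]
```

```bash
python3 - <<'E'
from h import *
n=np.load("n.npy")
ctrl.set_joints(get_state()["qpos"]+.6*n); g=rep("null"); 
ctrl.movep([*tp(.06),.12],quat(JY)); g=rep("jig"); print(np.round(g["qpos"],2))
ctrl.movel([*tp(.042),.085],max_speed=.12); ctrl.pause(.1); g=rep("start hover"); print(np.round(g["qpos"],2))
im,d=vision.grab_frame("top"); W=cloud("top",d); np.save("pics/top3.npy",W)
from scipy.spatial import cKDTree
A=np.load("pics/top0.npy"); i0=cv2.imread("pics/top0.png").astype(int); u=np.mgrid[0:400,0:640][1]
m=(i0[...,1]>i0[...,0]+5)&(i0[...,1]>i0[...,2]+10)&(A[...,2]>.3)&(A[...,0]<.75)&(A[...,0]>.3)&(u>320)
L=A[m]; R=W[(W[...,2]-A[...,2]>.05)&(W[...,0]>.3)&(W[...,2]>.1)]
print("arm ymin",np.round(R[R[:,1].argmin()],3))
for s in (0,.04,.06,.08,.085):
    S=R.copy(); S[:,:2]-=s*ey
    dd,i=cKDTree(S).query(L); j=dd.argmin(); print(s,"min dist",round(dd[j],3),np.round(L[j],3),np.round(S[i[j]],3))
E
```

```text
null t=13.28 [0.4019 0.2331 0.1583] F [-0.42 -0.06 -2.3 ] M [-0.14  0.03  0.01] w 0.0164
jig t=14.22 [0.5241 0.0355 0.1197] F [-0.65  0.83 -2.48] M [-0.09  0.02 -0.01] w 0.0165
[-0.49  0.54  0.57  1.92 -0.4   0.8   0.2 ]
start hover t=14.79 [0.5269 0.052  0.0857] F [ 0.7  -0.11 -1.38] M [-0.08 -0.03  0.03] w 0.0165
[-0.5   0.59  0.54  1.95 -0.44  0.73  0.2 ]
arm ymin [ 0.546 -0.005  0.459]
0 min dist 0.069 [ 0.613 -0.036  0.483] [ 0.556 -0.003  0.462]
0.04 min dist 0.05 [ 0.495 -0.078  0.52 ] [ 0.502 -0.028  0.516]
0.06 min dist 0.031 [ 0.495 -0.078  0.52 ] [ 0.5   -0.048  0.516]
0.08 min dist 0.011 [ 0.495 -0.078  0.52 ] [ 0.498 -0.068  0.516]
0.085 min dist 0.007 [ 0.492 -0.078  0.519] [ 0.493 -0.072  0.518]
```

```bash
cat >> h.py <<'E'
def fz(n=4):
    a=[]
    for _ in range(n): a.append(get_state()["contact_force"]); ctrl.pause(.03)
    return np.mean(a,0)
TGT=5.0
def adj(F,z,k=.00018):
    return z+np.clip((F-TGT)*k,-.0008,.0012)
def stroke(tare,z0,step=.0007,T0=.042,T1=.123,nseg=7,v=.06):
    z=z0; ctrl.movel([*tp(T0),z],max_speed=.06); 
    while True:
        F=(fz()-tare)[2]
        if F>2.5: break
        z-=step
        if z<.052: raise SystemExit("no contact")
        ctrl.movel([*tp(T0),z],max_speed=.02)
    zc=z; print("contact",round(z,4),round(F,2)); z=adj(F,z); log=[]
    for T in np.linspace(T0,T1,nseg+1)[1:]:
        ctrl.movel([*tp(T),z],max_speed=v); f=fz(3)-tare; log.append((round(T,3),round(z,4),*np.round(f,1).tolist())); 
        z=adj(f[2],z)
    g=rep("end"); print(*log,sep="\n"); 
    ctrl.movel([*tp(T1),.085],max_speed=.1); return zc
E
python3 - <<'E'
from h import *
n=np.load("n.npy")
ctrl.movel([*tp(.042),.115],max_speed=.12)
ctrl.set_joints(get_state()["qpos"]+.35*n); rep("null")
ctrl.movep([*tp(.042),.085],quat(JY)); ctrl.pause(.15); rep("hover"); tare=fz(8); print("tare",tare); np.save("tare.npy",tare)
print(np.round(get_state()["qpos"],2))
zc=stroke(tare,.0675); rep("lifted")
im,d=vision.grab_frame("top"); cv2.imwrite("pics/top4.png",im); np.save("pics/top4.npy",cloud("top",d))
E
```

```text
null t=15.58 [0.5437 0.0557 0.1413] F [-0.32  0.87 -2.32] M [-0.05  0.13 -0.02] w 0.0162
hover t=16.08 [0.5276 0.0516 0.0863] F [-0.33  0.24 -1.82] M [-0.09  0.02  0.01] w 0.0164
tare [ 0.18371018  0.16071144 -1.58103774]
[-0.61  0.64  0.73  1.95 -0.6   0.78  0.37]
contact 0.057 3.39
end t=25.77 [ 0.5181 -0.0285  0.0582] F [-0.05 -0.48  5.3 ] M [-0.06  0.02  0.01] w 0.0163
(np.float64(0.054), np.float64(0.0567), -0.0, -1.1, 4.1)
(np.float64(0.065), np.float64(0.0565), -0.4, -0.9, 4.5)
(np.float64(0.077), np.float64(0.0565), -0.8, -0.2, 6.7)
(np.float64(0.088), np.float64(0.0568), -0.7, 0.4, 7.5)
(np.float64(0.1), np.float64(0.0572), -0.3, 0.7, 7.4)
(np.float64(0.111), np.float64(0.0576), -0.5, 0.8, 8.0)
(np.float64(0.123), np.float64(0.0582), 0.1, -0.4, 6.3)
lifted t=26.18 [ 0.5177 -0.0281  0.0847] F [-0.32 -0.34 -1.5 ] M [-0.14 -0.   -0.04] w 0.0164
```

```bash
cat >> h.py <<'E'
def stroke2(tare,T0=.042,T1=.124,nseg=7,v=.06):
    prof=lambda T: np.interp(T,[.042,.065,.077,.1,.124],[.0566,.0567,.0571,.0581,.0588])
    off=0; ctrl.movel([*tp(T0),.064],max_speed=.06); ctrl.movel([*tp(T0),.0605],max_speed=.03); ctrl.movel([*tp(T0),prof(T0)],max_speed=.02)
    F=(fz(3)-tare)[2]; print("start F",round(F,2)); off+=np.clip((F-4.5)*.0002,-.0008,.0008); log=[]
    for T in np.linspace(T0,T1,nseg+1)[1:]:
        ctrl.movel([*tp(T),prof(T)+off],max_speed=v); f=fz(2)-tare; log.append((round(float(T),3),round(float(prof(T)+off),4),*np.round(f,1).tolist()))
        off+=np.clip((f[2]-5)*.00015,-.0006,.0006)
    rep("end"); print(*log,sep="\n"); ctrl.movel([*tp(T1),.08],max_speed=.1)
E
python3 - <<'E'
from h import *
tare=np.load("tare.npy")
ctrl.movel([*tp(.042),.08],max_speed=.15); ctrl.pause(.1); rep("back")
im,d=vision.grab_frame("top"); cv2.imwrite("pics/top5.png",im); W=cloud("top",d)
o=np.array([.5168,-.0301]); P=W.reshape(-1,3); x=(P[:,:2]-o)@ex; y=(P[:,:2]-o)@ey; k=(abs(x)<.024)&(abs(x)>.014)
print([(round(y0+.001,3),round(float(np.nanmedian(P[k&(y>=y0)&(y<y0+.002),2])),3)) for y0 in np.arange(-.04,0,.002)])
im2,d2=vision.grab_frame("side"); W2=cloud("side",d2)
for c,w in (("top",W),("side",W2)):
    for r in models.masks_of(c,"flat_file")[:1]:
        p=w[r["mask"]]; p=p[(p[:,2]>.07)&(p[:,2]<.12)]; s=(p[:,:2]-HOME)@ey; l=(p[:,:2]-HOME)@ex; f=s<0
        print(c,"tip beyond home",round(-s.min(),4),"lat",np.round([l[f].min(),l[f].max()],4))
stroke2(tare); rep("lifted")
cv2.imwrite("pics/l5.png",np.hstack([cv2.resize(im[140:230,280:370],None,fx=4.4,fy=4.4),cv2.resize(im2[170:260,260:350],None,fx=4.4,fy=4.4)]))
E
```

```text
back t=27.02 [0.5265 0.0504 0.0802] F [ 0.52 -0.27 -1.29] M [-0.07  0.06  0.02] w 0.0162
[(np.float64(-0.039), 0.039), (np.float64(-0.037), 0.043), (np.float64(-0.035), 0.04), (np.float64(-0.033), 0.045), (np.float64(-0.031), 0.04), (np.float64(-0.029), 0.031), (np.float64(-0.027), 0.027), (np.float64(-0.025), 0.048), (np.float64(-0.023), 0.049), (np.float64(-0.021), 0.049), (np.float64(-0.019), 0.048), (np.float64(-0.017), 0.05), (np.float64(-0.015), 0.049), (np.float64(-0.013), 0.048), (np.float64(-0.011), 0.029), (np.float64(-0.009), 0.029), (np.float64(-0.007), 0.028), (np.float64(-0.005), 0.027), (np.float64(-0.003), 0.028), (np.float64(-0.001), 0.046)]
top tip beyond home 0.0431 lat [-0.0106  0.0101]
side tip beyond home 0.0417 lat [-0.0093  0.012 ]
start F 2.96
end t=31.21 [ 0.5177 -0.03    0.0589] F [ 0.01 -0.91  3.11] M [-0.26  0.    0.02] w 0.0168
(0.054, 0.0563, 0.0, -0.5, 4.7)
(0.065, 0.0564, -0.6, -0.4, 5.5)
(0.077, 0.0568, 0.0, -1.0, 5.8)
(0.089, 0.0574, -0.5, -1.0, 6.0)
(0.101, 0.0581, -0.8, -0.8, 5.2)
(0.112, 0.0585, -0.1, -0.5, 6.4)
(0.124, 0.059, -0.2, -0.9, 3.8)
lifted t=31.57 [ 0.5179 -0.0292  0.08  ] F [-0.75 -0.1  -2.33] M [-0.13  0.02  0.04] w 0.0164
```

View pics/l5.png

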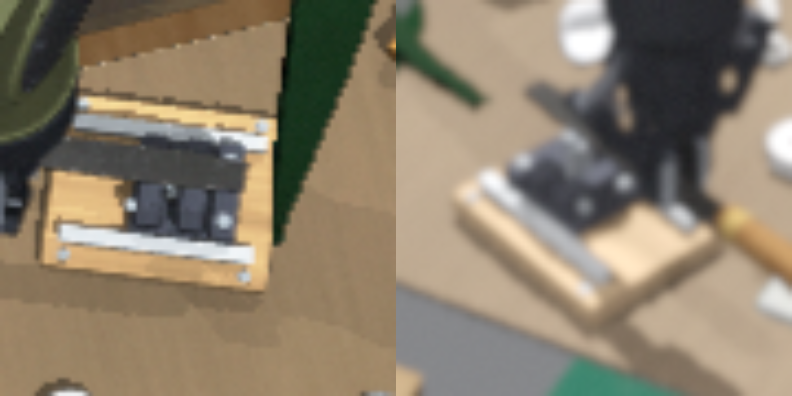

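```bash
sed -i 's/\[.0566,.0567,.0571,.0581,.0588\]/[.0562,.0564,.0569,.0580,.0586]/' h.py
python3 - <<'E'
from h import *
tare=np.load("tare.npy")
ctrl.movel([*tp(.042),.08],max_speed=.15); ctrl.pause(.1)
stroke2(tare); 
ctrl.movel([*tp(.06),.11],max_speed=.15); rep("clear")
ctrl.movep([*FT2,.10],quat(FY)); ctrl.pause(.2); rep("over rest")
im2,d2=vision.grab_frame("side"); w=cloud("side",d2)
for r in models.masks_of("side","flat_file")[:1]:
    p=w[r["mask"]]; p=p[p[:,2]>.08]; s=(p[:,:2]-FO)@fe; l=(p[:,:2]-FO)@[fe[1],-fe[0]]
    print("s",np.round([s.min(),s.max()],4),[(round(k,2),np.round(np.median(p[(s>k)&(s<k+.03),2]),4),np.round((l[(s>k)&(s<k+.03)].min()+l[(s>k)&(s<k+.03)].max())/2,4)) for k in np.arange(-.13,.12,.03) if ((s>k)&(s<k+.03)).sum()>4])
E
```

```text
start F 3.68
end t=36.38 [ 0.5178 -0.03    0.0589] F [-0.3  -0.64  2.6 ] M [-0.2   0.04 -0.02] w 0.0164
(0.054, 0.0561, 0.1, -1.0, 3.7)
(0.065, 0.0561, -0.2, -1.1, 5.1)
(0.077, 0.0566, -0.7, -0.6, 6.2)
(0.089, 0.0573, -0.1, 0.1, 6.9)
(0.101, 0.0581, -0.6, -0.2, 5.9)
(0.112, 0.0586, -0.6, -0.5, 5.6)
(0.124, 0.059, -0.4, -1.0, 4.1)
clear t=37.36 [0.5243 0.0336 0.1096] F [ 0.4   0.55 -0.94] M [-0.15  0.05  0.01] w 0.0166
over rest t=38.48 [0.3987 0.2272 0.1002] F [-0.79  0.48 -1.66] M [-0.08  0.01 -0.  ] w 0.0164
s [-0.1324  0.1316] [(np.float64(-0.13), np.float64(0.1066), np.float64(0.0024)), (np.float64(-0.1), np.float64(0.1073), np.float64(0.0022)), (np.float64(-0.07), np.float64(0.1074), np.float64(0.0028)), (np.float64(-0.04), np.float64(0.1086), np.float64(0.0036)), (np.float64(-0.01), np.float64(0.1108), np.float64(0.0026)), (np.float64(0.02), np.float64(0.1122), np.float64(0.001)), (np.float64(0.05), np.float64(0.1181), np.float64(0.0047)), (np.float64(0.08), np.float64(0.1184), np.float64(0.0053)), (np.float64(0.11), np.float64(0.1181), np.float64(0.0035))]
```

```bash
python3 - <<'E'
from h import *
ctrl.movel([*FT2,.045],max_speed=.1); ctrl.pause(.1); ctrl.movel([*FT2,ZG+.0003],max_speed=.03); rep("laid")
ctrl.ungrasp(); rep("open"); ctrl.movel([*FT2,.13],max_speed=.12); 
ctrl.movep([.25,.45,.3],quat(FY)); rep("away")
im,d=vision.grab_frame("top"); im2,d2=vision.grab_frame("side")
W=cloud("top",d); W2=cloud("side",d2); A=np.load("pics/top0.npy")
for c,w in (("top",W),("side",W2)):
    for r in models.masks_of(c,"flat_file")[:1]:
        p=w[r["mask"]]; p=p[p[:,2]>.034]; s=(p[:,:2]-FO)@fe; l=(p[:,:2]-FO)@[fe[1],-fe[0]]
        print(c,len(p),np.round([s.min(),s.max()],4),[(np.round(k,2),np.round(np.median(p[(s>k)&(s<k+.03),2]),4),np.round((l[(s>k)&(s<k+.03)].min()+l[(s>k)&(s<k+.03)].max())/2,4)) for k in (-.12,-.06,0,.06,.1) if ((s>k)&(s<k+.03)).any()])
o=np.array([.5168,-.0301]); P=W.reshape(-1,3); x=(P[:,:2]-o)@ex; y=(P[:,:2]-o)@ey; k=abs(x)<.022
print([(round(float(y0)+.001,3),round(float(np.nanmedian(P[k&(y>=y0)&(y<y0+.002),2])),3)) for y0 in np.arange(-.034,.004,.002)])
cv2.imwrite("pics/fin.png",np.hstack([cv2.resize(im[140:280,150:350],None,fx=2,fy=2),cv2.resize(im2[140:280,270:470],None,fx=2,fy=2)]))
E
```

```text
laid t=40.01 [0.3974 0.2287 0.0311] F [-1.9  -0.11  9.3 ] M [-0.05  0.47 -0.  ] w 0.0164
open t=40.68 [0.3975 0.2286 0.0308] F [-0.3  -0.18 -0.1 ] M [-0.01  0.01  0.04] w 0.0853
away t=42.86 [0.2507 0.4488 0.2993] F [ 0.39  0.49 -0.91] M [0.   0.04 0.01] w 0.0856
top 795 [-0.1337  0.1313] [(np.float64(-0.12), np.float64(0.0366), np.float64(-0.0001)), (np.float64(-0.06), np.float64(0.0378), np.float64(-0.0002)), (np.int64(0), np.float64(0.0393), np.float64(-0.0003)), (np.float64(0.06), np.float64(0.0494), np.float64(-0.001)), (np.float64(0.1), np.float64(0.0509), np.float64(-0.0008))]
side 768 [-0.1296  0.1327] [(np.float64(-0.12), np.float64(0.0364), np.float64(0.0057)), (np.float64(-0.06), np.float64(0.0404), np.float64(0.0005)), (np.int64(0), np.float64(0.0416), np.float64(0.0016)), (np.float64(0.06), np.float64(0.05), np.float64(0.0038)), (np.float64(0.1), np.float64(0.0515), np.float64(-0.0006))]
[(-0.033, 0.04), (-0.031, 0.04), (-0.029, 0.027), (-0.027, 0.028), (-0.025, 0.047), (-0.023, 0.049), (-0.021, 0.048), (-0.019, 0.049), (-0.017, 0.048), (-0.015, 0.049), (-0.013, 0.048), (-0.011, 0.048), (-0.009, 0.029), (-0.007, 0.04), (-0.005, 0.049), (-0.003, 0.031), (-0.001, 0.029), (0.001, 0.048), (0.003, 0.048), (0.005, 0.049)]
```

View pics/fin.png

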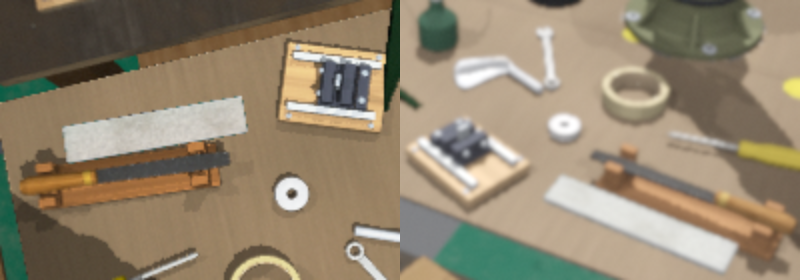

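```bash
python3 -c "
from h import *
ticket.close_job(); rep('done')"
```

```text
the job is handed in; nothing more can be done
the job is handed in; nothing more can be done
```

I gave the bar three forward strokes, laid the file back in its rest and handed the job in. The last clock reading before hand-in was 42.9 s, against the 62 s limit. No verdict is reported, so the results below are my own checks.

- **Grip:** My first grip, at file y -31 mm, would have brought the arm into a hanging plant leaf by the end of the stroke. Before any filing I laid the file back, took it again at y -6 mm and swung the elbow away from the leaf. From the depth picture I put the clearance at about 1 cm before a last elbow adjustment, which I did not measure again.
- **Strokes:** Each ran from the tip about 42 mm past the bar to about 123–124 mm. The file was lifted clear for every return.
- **Pressure:** Force readings were 3.4–8.0 N on the first stroke, 3.0–6.4 N on the second and 3.7–6.9 N on the third. I read force only between short segments, not continuously. The first stroke reached the 8 N edge once.
- **Level:** I could not measure the file's tilt while it was pressing. It may have tilted by about 1° at the start of each stroke.
- **Final state:** The file lies in both cradles within about 2–4 mm of its start pose, and the carriage is against the stop within about 1 mm. A side-camera reading near the tip was off sideways by 5.7 mm, but the top camera showed it straight, so I took that as mask noise.
- **Bystanders:** The ring gauge looks undisturbed in the final view. The iron head, oil can and wedge were not checked there, but the arm worked nowhere near them.

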